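# Prove the gas supply of the island hob

### The job

Start up the gas hob at its console: first swing the damper lever with the black knob until its pointer is on the red set tab and leave it there. Then take the red-headed key out of the wooden key block, push it fully home in the brass key switch (its pins are sticky, so wiggle it a little), turn it clockwise a quarter turn as far as its stop and hold it turned against its spring; finish still gripping the turned key, because the supply only proves while the key is held. Leave the blue-headed pantry key in the block and do not disturb the lemon, garlic and salt shaker that stand beside the console.

Things in the scene. Friction and masses are not known exactly. Their poses are not given: they have to be found in the camera images.
- console: dark grey box, 132 x 282 mm, light grey metal top 60 mm above the worktop, fixed to the worktop; origin at the centre of its underside, z up, x away from the operator (yaw about 0), y to the left. Damper lever on its left half, brass key switch on its right half
- damper_pivot (a point): point on the top of the console on the lever's vertical hinge axis
- damper_knob (a point): centre of the upper end of the damper lever's round black knob (18 mm across, 31 mm tall, standing upright 70 mm from the hinge axis; its top is 46 mm above the console's top, the flat steel arm below it reaches up to 15 mm above the console's top). The x axis of this point points from knob to hinge
- damper (a joint): angle of the damper lever, 0 to 1.8 rad; 0 is the left stop, it grows counter-clockwise seen from above, so the knob (on the operator's side of the hinge) goes from left to right; at 0.9 the lever points along the console's -x. Friction hinge, stays where it is left, about 1.5 N at the knob
- set_tab_mark (a point): top of the red set tab (12 x 7 x 8 mm, on the dark quadrant, 95 mm from the hinge axis) to which the lever's white pointer is to be set
- set_tab (a joint): angle of the red set tab on the same scale as the lever: the pointer is on it when joint damper equals joint set_tab. Stiff; not to be moved
- lock_face (a point): centre of the brass plug's face, level with the console's top, in the middle of a steel bezel (42 mm across, hole 29 mm, 3 mm high). Fixed to the console, axes as the console's. The sprung bolt at the bottom of the keyway, from 20 mm down, pushes the key back up with up to 4 N and blocks the turning until the key is within about 2 mm of home
- keyway (a point): the same point, but its axes turn with the plug. The keyway is a slot 6 mm (its x; at rest the console's x) by 16 mm (its y), straight down, with a 2 mm chamfer at the mouth. Two sticky pins stand 3 mm into its narrow ends, 9 and 16 mm down: each takes about 12 N to push past straight, less while the key is wiggled about 1 mm to and fro along the slot
- plug (a joint): turn of the lock plug, 0 at rest to 1.5 rad at its stop, growing clockwise seen from above; spring-returned, about 0.02 N m at rest and 0.1 N m at the stop; the key has about 0.15 rad of play in the slot
- red_key: key with a red plastic head, standing upright in one of the two slots of the key block. Origin at the tip of the blade, z up to the head. Blade 4 mm thick (x) by 14 mm wide (y) by 30 mm long with a half-round tip; then a steel collar; then the head, 10 mm thick (x), 30 mm wide (y), from 34 to 70 mm above the tip. Either way round fits. About 40 g
- red_key_collar (a point): underside of the red key's steel collar (12 x 22 x 5 mm) on the key's axis, 30 mm above the tip; it comes to rest on the plug's face when the key is fully home
- blue_key: like the red key but with a blue head (pantry key), in the other slot of the block; origin at the blade's tip
- key_block: light wooden block 48 x 112 x 44 mm on a dark foot 54 x 118 mm, fixed; origin at the centre of its underside; two slots 28 mm either side of its middle along its y; each key hangs in its slot on its collar, blade width along the block's y, collar underside level with the block's top
- lemon_two: loose lemon, 72 x 55 x 56 mm, bystander at the left
- garlic: loose garlic bulb, 56 mm, bystander at the left
- salt: glass salt shaker with a grey cap, 44 x 44 x 90 mm, bystander at the left
Not all that is in view belongs to the job. Several things have the shape of the red_key; the one meant has the colours described above.

How it is judged:
By the outcome, as a careful person would: the job done as asked, in the order asked, and still so for the second after the job is handed in, while the arm keeps its last pose, push and grip.
It also fails if it takes over 72 s, if anything falls off the work surface, if the arm or the gripper's body presses on something with over 40 N, if the wrist force passes 120 N, or if a joint passes its speed limit or range.

### The arm

A 7-joint arm with a two-finger parallel gripper is mounted at the origin on a cart in front of the work surface, level with it; the furniture and walls round the work are solid. World frame = base frame: x ahead of the robot, y to its left, z up, the work surface at z = 0. Lengths are in m, angles in rad, forces in N, time in s.
With the tool pointing down it reaches from about 0.4 to 0.75 m from the base axis. Payload 19.5 kg.
Tool frame: the origin (TCP) lies at the very end of the fingers, on their centre line; the grasp point (between the pads) lies 19 mm behind it (r.grip_point_offset is the z of the grasp point in the tool frame, in m); z points along the fingers, y is the line along which they close (so a half turn about z gives the same grasp; the last joint's range is limited). The gripper opens to 85 mm and grips with 20 to 120 N. Pads are 22 mm wide; open, the fingers measure 114 mm over their backs; the gripper's body (76 mm by 85 mm) begins 54 mm behind the grasp point. The pads swing forward as they close: fully open they stand 13 mm farther back than shut.
Start: joints at [-1.34, 0.707, -0.028, 1.485, 0.022, 0.951, -0.075], TCP at [0.155, 0.554, 0.209] pointing down, gripper open.
Joint ranges: [-2.71, 2.71], [-0.32, 2.16], [-1.57, 1.52], [0, 2.45], [-1.46, 4.6], [0, 2.02], [-2.83, 2.83]. Speed limits (rad/s): [1.89, 1.89, 2.57, 2.57, 3.01, 3.01, 3.01].

### API

Orientations are given as a unit quaternion [x, y, z, w].
In Python, from plant import r, effector, kinematics, readout, viewer, job gives the robot as it stands. Calls block until the motion is done:
- r.move_to(position, orientation): joint-space move of the TCP to a pose.
- r.move_l(position, orientation=None, vel=0.15, max_force=None): straight line of the TCP; orientation=None keeps the orientation; vel is the mean speed in m/s. With max_force (N) it stops when the force on the tool has changed by that much, and returns True; else False.
- r.movej(angles): joint-space move.
- effector.open_jaws() and effector.grab(): open the fingers fully, or close them until they stop; the grip force is fixed at half the most.
- r.hold(seconds).
- kinematics.inverse_kinematics(position, orientation): joint angles nearest the present ones, or None.
- readout.state(): the state.
- viewer.grab_frame(name): name is "scene" or "top" or "wrist"; returns a dict with "color" (420x560x3 uint8, red, green, blue), "K" (3x3 intrinsics, pixels), "R" (3x3) and "t" (3): a world point X has camera coordinates R X + t; the wrist camera has in their place "T_tool_cam" (4x4, takes a point from camera to tool coordinates, whose origin is the TCP and whose axes are the flange's). Camera axes: x right, y down, z forward; pixel columns grow to the right and rows downward; lengths in m; the calibration is good to about 2 mm. The wrist camera is an equidistant fisheye: a pixel r from the principal point sees the ray r / f radians off the axis. A picture is of the moment at which its call begins: read the wrist's pose just before it. There is no depth.
A pose or a line that the arm cannot do raises r.MotionError and nothing moves.
- job.close_job(): hands the job in; it is judged then, once.
The state is a dict: "time_s": time; "joints": joint angles; "qd": joint speeds; "joint_torque": joint torques, N m; "tcp_pos": TCP position; "orientation": TCP orientation; "ft_force": force on the tool from outside, world axes, zero at the start; "torque": the same for the moment, N m; "grip_width": finger opening in m; "grasp_force": force on a finger pad.
Only numpy, scipy, OpenCV 4.12 (cv2) and the standard library are available. Lean on these libraries where they do the work, as an engineer would, in place of code of your own. Each camera call takes 0.05 s, during which the arm holds its last target. There are 200 camera calls.

## Working session

There is one attempt and no reset: what is moved stays moved. The work goes in short steps, each a Python script; the robot and the scene stay as the last script left them, time stands still between calls to the robot, and variables do not carry over. Pictures are saved under pics/ and viewed, at most 10 in all, crops included, and the job is handed in when it is done.

```bash
mkdir -p pics; ls
python3 - <<'E'
from plant import r, effector, kinematics, readout, viewer, job
import cv2,numpy as np
np.set_printoptions(precision=4,suppress=True)
for n in ("scene","top","wrist"):
    s=readout.state(); f=viewer.grab_frame(n); cv2.imwrite(f"pics/{n}0.png",f["color"][:,:,::-1])
    print(n,f["K"],f.get("R"),f.get("t"),f.get("T_tool_cam"))
print(s)
a=[cv2.imread(f"pics/{n}0.png") for n in("scene","top")]
cv2.imwrite("pics/top_big.png",cv2.resize(a[1],(800,600),interpolation=cv2.INTER_CUBIC))
cv2.imwrite("pics/scene_big.png",cv2.resize(a[0],(800,600),interpolation=cv2.INTER_CUBIC))
E
```

```text
pics
scene [[443.0629   0.     277.4073]
 [  0.     443.0629 212.2991]
 [  0.       0.       1.    ]] [[ 0.6807 -0.7323  0.0204]
 [-0.4141 -0.4076 -0.8138]
 [ 0.6043  0.5455 -0.5807]] [-0.2845  0.3167  0.796 ] None
top [[442.237    0.     270.8105]
 [  0.     442.237  209.9298]
 [  0.       0.       1.    ]] [[ 0.0045 -0.9995 -0.0312]
 [-0.9814  0.0016 -0.1922]
 [ 0.1921  0.0314 -0.9809]] [0.0676 0.4938 1.113 ] None
wrist [[325.1923   0.     283.274 ]
 [  0.     325.1923 211.0113]
 [  0.       0.       1.    ]] None None [[-0.0003 -0.9449 -0.3274  0.0845]
 [ 1.     -0.0002 -0.0004 -0.0002]
 [ 0.0003 -0.3274  0.9449 -0.1648]
 [ 0.      0.      0.      1.    ]]
{'time_s': 0.1, 'joints': array([-1.3397,  0.707 , -0.0276,  1.4849,  0.022 ,  0.9509, -0.0755]), 'qd': array([ 0.0004, -0.0018, -0.    , -0.0007,  0.0004,  0.0023,  0.0005]), 'joint_torque': array([  0.0018, -88.4317,   1.2365, -23.6454,   0.017 ,   0.0051,
         0.    ]), 'tcp_pos': array([0.1548, 0.5535, 0.2086]), 'orientation': array([ 0.136 ,  0.9907, -0.0005, -0.0001]), 'ft_force': array([-0.5645,  0.0874, -0.1657]), 'torque': array([ 0.0253,  0.0254, -0.0338]), 'grasp_force': 0.0, 'grip_width': 0.08550130761763895}
```

View pics/top_big.png

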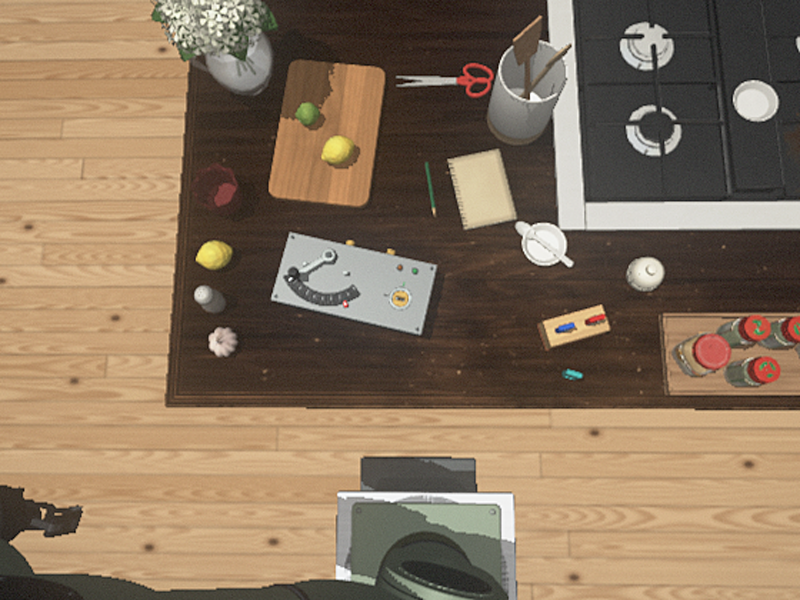

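View pics/scene_big.png

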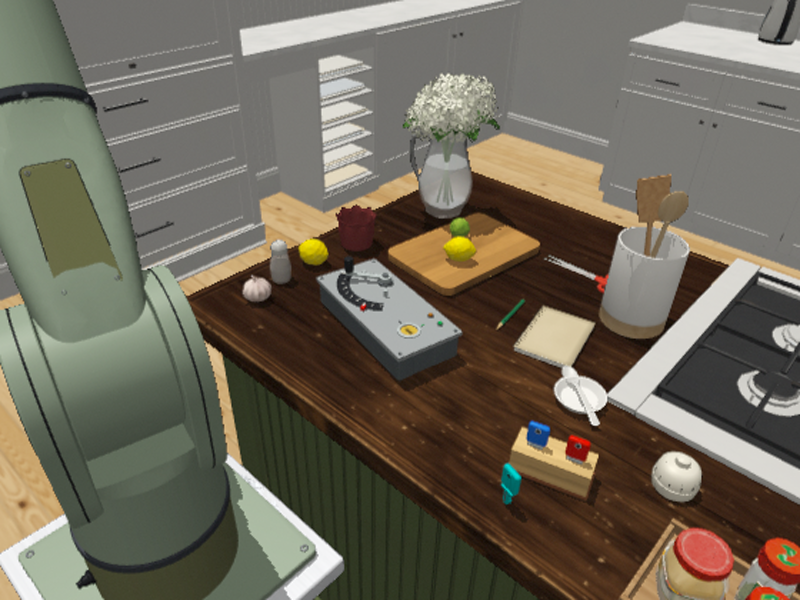

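The top view shows the console at about (355,283) in 800-px scale, with knob (292,274), hinge (330,255), red tab (346,304) and lock (400,298). The block is at about (575,327), with the red key (596,320) to the right of the blue one. A teal decoy key stands in front of the block. The scene view agrees.

```bash
cat > h.py <<'E'
from plant import r, effector, kinematics, readout, viewer, job
import cv2,numpy as np
from scipy.spatial.transform import Rotation as Ro
np.set_printoptions(precision=4,suppress=True)
def q(th): return (Ro.from_euler('z',th)*Ro.from_euler('y',np.pi)).as_quat()
def ray(f,px,st=None):
    "origin, direction in world"
    K=f["K"]; u=np.array([(px[0]-K[0,2])/K[0,0],(px[1]-K[1,2])/K[1,1]])
    if f.get("R") is not None:
        return -f["R"].T@f["t"], f["R"].T@np.array([u[0],u[1],1])
    a=np.linalg.norm(u); d=np.array([*(u/max(a,1e-9)*np.sin(a)),np.cos(a)])
    T=f["T_tool_cam"]; W=Ro.from_quat(st["orientation"]).as_matrix()
    return W@T[:3,3]+st["tcp_pos"], W@T[:3,:3]@d
def at_z(f,px,z,st=None):
    o,d=ray(f,px,st); return o+d*(z-o[2])/d[2]
def proj(f,X,st=None):
    X=np.asarray(X,float); K=f["K"]
    if f.get("R") is not None:
        c=f["R"]@X+f["t"]; u=c[:2]/c[2]
    else:
        T=f["T_tool_cam"]; W=Ro.from_quat(st["orientation"]).as_matrix()
        c=T[:3,:3].T@(W.T@(X-st["tcp_pos"])-T[:3,3]); n=np.linalg.norm(c[:2]); u=c[:2]/max(n,1e-9)*np.arctan2(n,c[2])
    return u*K[0,0]+K[:2,2]
def snap(name,file):
    st=readout.state(); f=viewer.grab_frame(name)
    np.save("pics/"+file+".npy",dict(f=f,st=st),allow_pickle=True); cv2.imwrite("pics/"+file+".png",cv2.resize(f["color"][:,:,::-1],(800,600),interpolation=cv2.INTER_CUBIC)); return f,st
def load(file):
    d=np.load("pics/"+file+".npy",allow_pickle=True).item(); return d["f"],d["st"]
S=560/800
E
python3 - <<'E'
from h import *
f,_=snap("top","t1")
for n,p,z in [("FL",(289,233),.06),("FR",(437,265),.06),("NR",(422,334),.06),("NL",(272,300),.06),("lock",(400,298),.063),("hinge",(330,255),.07),("knob",(292,274),.106),("tab",(346,304),.07),("red",(596,320),.084),("blue",(565,328),.084),("teal",(572,375),.03)]:
    print(n,at_z(f,np.array(p)*S,z))
E
```

```text
FL [0.6193 0.2516 0.06  ]
FR [ 0.5567 -0.0238  0.06  ]
NR [0.429  0.0045 0.06  ]
NL [0.4917 0.2785 0.06  ]
lock [0.4945 0.0441 0.063 ]
hinge [0.5738 0.1725 0.07  ]
knob [0.5295 0.2347 0.106 ]
tab [0.4822 0.1415 0.07  ]
red [ 0.4504 -0.2998  0.084 ]
blue [ 0.4362 -0.2452  0.084 ]
teal [ 0.3583 -0.2671  0.03  ]
```

Run:
```python
from h import *
th=-.2235
r.move_to([0.53,0.11,0.2],q(th)); r.hold(.2)
f,s=snap("wrist","w1"); print(s["tcp_pos"],s["time_s"],s["joints"])
r.move_to([0.45,-0.27,0.2],q(.22)); r.hold(.2)
f,s=snap("wrist","w2"); print(s["tcp_pos"],s["time_s"],s["joints"])
```

```text
[0.5299 0.1105 0.2   ] 2.4833 [-0.1861  0.6678 -0.1463  1.6203  0.119   0.8622  0.969 ]
[ 0.4504 -0.2693  0.2   ] 4.175 [ 0.667   0.6569 -0.3454  1.6752  0.2766  0.8578  1.9977]
```

View pics/w1.png

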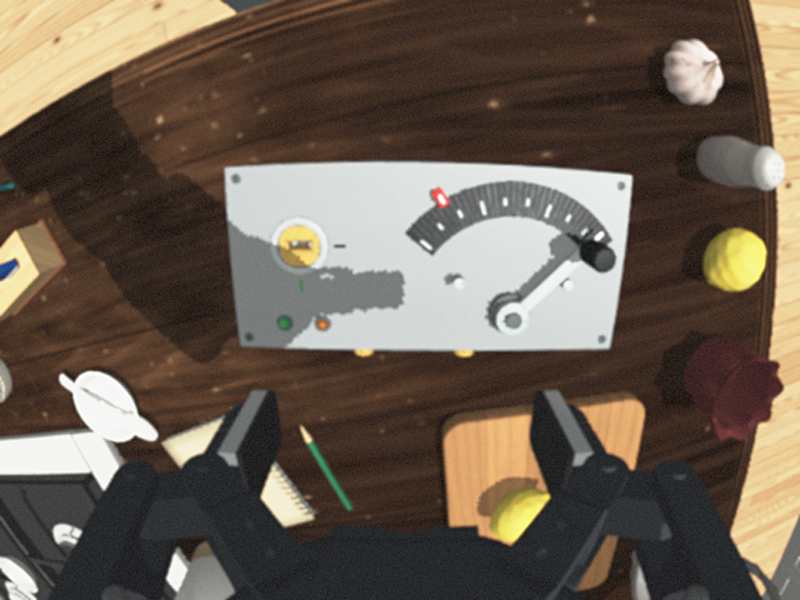

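View pics/w2.png

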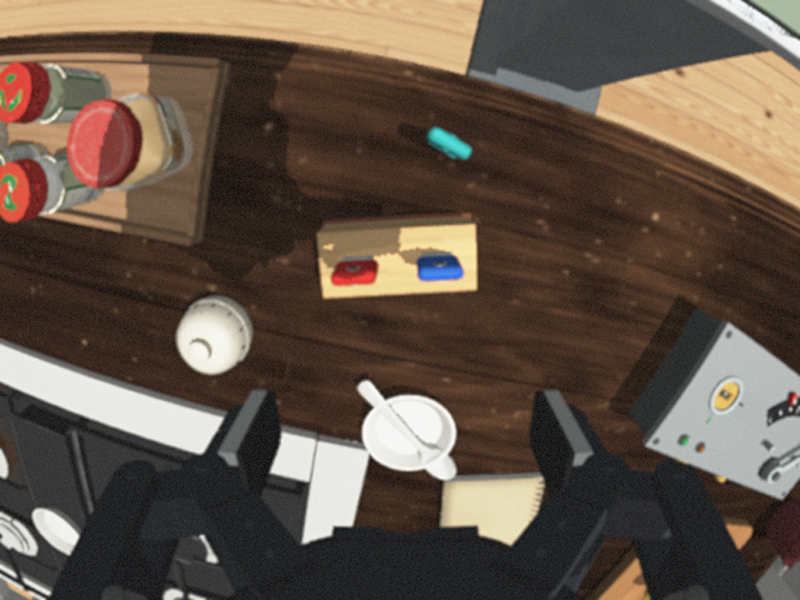

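Wrist view 1 shows the lock at about (300,245), hinge cap (513,318), knob top (601,257) and tab (440,197). Wrist view 2 shows the red key head at about (355,272) and the blue one at about (440,267). I'll fit these points next.

```bash
cat >> h.py <<'E'
from scipy.optimize import minimize,least_squares
def mask(f,lo,hi,box):
    "hsv mask, largest blob inside box (x0,y0,x1,y1 in 800-px scale)"
    h=cv2.cvtColor(f["color"],cv2.COLOR_RGB2HSV); m=cv2.inRange(h,np.array(lo),np.array(hi))
    b=(np.array(box)*S).astype(int); k=np.zeros_like(m); k[b[1]:b[3],b[0]:b[2]]=m[b[1]:b[3],b[0]:b[2]]
    n,l,st,c=cv2.connectedComponentsWithStats(k); i=1+np.argmax(st[1:,4]); return (l==i).astype(np.uint8),c[i],st[i]
def fitbox(f,st,m,p0,half,z0,z1):
    "x,y,yaw of an upright box from its mask, by IoU"
    U=8; M=cv2.resize(m,None,fx=U,fy=U,interpolation=cv2.INTER_LINEAR)
    ys,xs=np.nonzero(M); x0,y0=xs.min()-80,ys.min()-80; M=M[y0:ys.max()+80,x0:xs.max()+80]
    def cost(p):
        R=Ro.from_euler('z',p[2]).as_matrix()
        P=[proj(f,R@[a*half[0],b*half[1],0]+np.array([p[0],p[1],z]),st) for a in(-1,1) for b in(-1,1) for z in(z0,z1)]
        P=((np.array(P)+.5)*U-[x0,y0]); h=cv2.convexHull(P.astype(np.float32)).astype(np.int32)
        I=np.zeros_like(M); cv2.fillConvexPoly(I,h,1); return 1-(I&M).sum()/max((I|M).sum(),1)
    p0=np.array(p0,float); sx=np.vstack([p0,p0+[.004,0,0],p0+[0,.004,0],p0+[0,0,.15]])
    o=minimize(cost,p0,method="Nelder-Mead",options=dict(initial_simplex=sx,xatol=1e-5,fatol=1e-5)); return o.x,o.fun
E
python3 - <<'E'
from h import *
f,s=load("w1"); t,_=load("t1")
C=[at_z(f,np.array(p)*S,.06,s)[:2] for p in[(225,168),(632,176),(610,349),(241,347)]]
C=np.array(C); print("console corners NR NL FL FR",C,"centre",C.mean(0)); e=(C[1]-C[0]+C[2]-C[3])/2; yaw=np.arctan2(-e[0],e[1]); print("yaw",yaw,"w",np.linalg.norm(e),np.linalg.norm((C[3]-C[0]+C[2]-C[1])/2))
for n,p,z in[("hinge",(513,318),.075),("knob",(601,257),.106),("tab",(440,197),.068)]: print(n,at_z(f,np.array(p)*S,z,s))
m,c,st=mask(f,(15,90,90),(35,255,255),(260,205,340,285)); k=cv2.findContours(m,0,1)[0]; (cx,cy),ra=cv2.minEnclosingCircle(max(k,key=len))
print("lock",(cx/S,cy/S,ra/S),at_z(f,(cx,cy),.06,s), at_z(f,c,.06,s))
m,c,_=mask(f,(0,120,90),(8,255,255),(420,180,460,215)); print("tab",c/S,at_z(f,c,.066,s))
f,s=load("w2")
for n,lo,hi,b,p0 in[("red",(0,120,50),(8,255,255),(320,245,390,300),(.45,-.3,.22)),("blue",(105,120,50),(130,255,255),(405,240,475,290),(.436,-.245,.22))]:
    m,c,a=mask(f,lo,hi,b); print(n,c/S,a/S,fitbox(f,s,m,p0,(.005,.015),.048,.084))
B=np.array([at_z(f,np.array(p)*S,.044,s)[:2] for p in[(318,232),(477,222),(477,291),(323,298)]]); print("block",B,B.mean(0))
E
```

```text
console corners NR NL FL FR [[ 0.4297  0.0076]
 [ 0.4947  0.2821]
 [ 0.6237  0.2522]
 [ 0.5586 -0.0229]] centre [0.5267 0.1298]
yaw -0.23251414414424687 w 0.2824014328767806 0.1324139966322596
hinge [0.5733 0.176  0.075 ]
knob [0.5334 0.2318 0.106 ]
tab [0.4839 0.1437 0.068 ]
lock (298.5714285714286, 245.71428571428572, 21.237384251185826) [0.4953 0.0439 0.06  ] [0.4953 0.0437 0.06  ]
tab [439.4286 197.6923] [0.4845 0.1434 0.066 ]
red [354.2107 273.2799] [331.4286 260.      45.7143  25.7143 598.5714] (array([ 0.4564, -0.3042,  0.4238]), np.float64(0.3791583166332665))
blue [438.3694 268.185 ] [418.5714 255.7143  44.2857  24.2857 575.7143] (array([ 0.4398, -0.2504,  0.2568]), np.float64(0.39119845268511666))
block [[ 0.4391 -0.3351]
 [ 0.4077 -0.2272]
 [ 0.457  -0.214 ]
 [ 0.487  -0.3231]] [ 0.4477 -0.2748]
```

Run:
```python
from h import *
H=np.array([.5733,.176]); yaw=-.2325; d0=.18; d1=1.484
def P(d,z):
    a=yaw+np.pi+d-.9; return [*(H+.07*np.array([np.cos(a),np.sin(a)])),z], q(a-np.pi)
p,o=P(d0,.17); r.move_to(p,o); F0=readout.state()["ft_force"]
print(r.move_l(P(d0,.081)[0],vel=.1,max_force=12), readout.state()["tcp_pos"])
effector.grab(); s=readout.state(); print(s["grip_width"],s["grasp_force"],s["ft_force"]-F0,s["time_s"])
if .014<s["grip_width"]<.022:
  for d in np.linspace(d0,d1,11)[1:]:
    r.move_l(*P(d,.081),vel=.06); s=readout.state(); F=s["ft_force"]-F0; print(round(d,3),F,s["time_s"])
    if np.linalg.norm(F)>15: effector.open_jaws(); effector.grab(); print("regrab",readout.state()["ft_force"]-F0)
  snap("wrist","w3")
```

```text
False [0.533  0.2331 0.0816]
0.011091672092659422 56.24259795877151 [0.3033 0.7725 6.1329] 7.825
```

Run:
```python
from h import *
snap("wrist","w3"); print(readout.state()["tcp_pos"],r.grip_point_offset)
```

```text
[0.5329 0.2333 0.0812] -0.0187
```

View pics/w3.png

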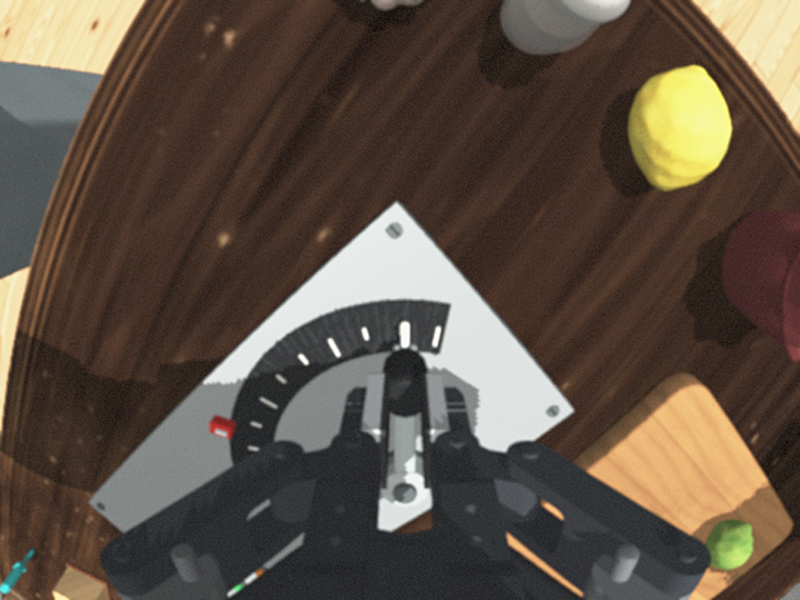

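The pads hold the knob at about (404,367), with the white pointer at (405,335), the hinge at (405,492) and the tab at (222,427). I'll check whether the knob is centred along the pads.

Run:
```python
from h import *
f,s=load("w3"); W=Ro.from_quat(s["orientation"]).as_matrix()
def tool(px,z): X=at_z(f,np.array(px)*S,z,s); return X, W.T@(X-s["tcp_pos"])
for n,p,z in[("knobtop",(404,367),.106),("hinge",(405,492),.075),("tab",(222,427),.067),("pointer",(405,335),.06),("padL",(377,375),.1),("padR",(430,375),.1)]: print(n,*tool(p,z))
X=s["tcp_pos"]
for dx in(-.011,0,.011): print(proj(f,X+W@[dx,0,-.019],s)/S)
```

```text
knobtop [0.5254 0.2431 0.106 ] [ 0.0123 -0.0004 -0.0248]
hinge [0.5752 0.1737 0.075 ] [-0.0731 -0.      0.0062]
tab [0.4845 0.146  0.067 ] [-0.0431 -0.0901  0.0142]
pointer [0.5303 0.2368 0.06  ] [ 0.0044 -0.0001  0.0212]
padL [0.5212 0.2324 0.1   ] [ 0.006  -0.01   -0.0188]
padR [0.5366 0.2433 0.1   ] [ 0.006   0.0088 -0.0188]
[405.1432 415.406 ]
[405.1478 390.0041]
[405.1517 362.8882]
```

Run:
```python
from h import *
s=readout.state(); H=np.array([.5742,.175]); v=s["tcp_pos"][:2]-H; R=np.linalg.norm(v); a0=np.arctan2(v[1],v[0]); th0=Ro.from_quat(s["orientation"]).apply([1,0,0]); th0=np.arctan2(th0[1],th0[0])
print(R,a0,th0); F0=s["ft_force"]
for d in np.linspace(0,1.2,13)[1:]:
    r.move_l([*(H+R*np.array([np.cos(a0+d),np.sin(a0+d)])),.081],q(th0-np.pi+d),vel=.06); s=readout.state(); F=s["ft_force"]-F0
    rad=np.array([np.cos(a0+d),np.sin(a0+d)]); print(round(d,2),"rad",F[:2]@rad,"tan",F[:2]@[-rad[1],rad[0]],s["grip_width"],s["time_s"])
    if abs(F[:2]@rad)>12: effector.open_jaws(); effector.grab(); print("regrab",readout.state()["ft_force"]-F0,readout.state()["grip_width"])
snap("wrist","w4")
```

```text
0.07146476421140369 2.1869159435078585 2.1892323650234475
0.1 rad -0.3431501346500321 tan 1.4346706775969298 0.010849390865878486 8.1417
0.2 rad -0.059153006378604274 tan 2.9441135894746853 0.011037914259277946 8.4083
0.3 rad 0.8368394407014059 tan 2.1569918983052783 0.011110023245622538 8.675
0.4 rad 0.2893294971804686 tan 2.316577894999877 0.011224287642755008 8.9417
0.5 rad -0.08535158278000277 tan 3.074502252544915 0.011300687882855391 9.2083
0.6 rad 0.5787603387506098 tan 3.346241817573322 0.011104054533326376 9.475
0.7 rad 1.016617614720733 tan 2.2970757567442948 0.010835789839294329 9.7417
0.8 rad 0.19433386328633545 tan 2.0784542639828905 0.010721107128717784 10.0083
0.9 rad -0.45617456827577946 tan 2.305969999870116 0.01053724817621855 10.275
1.0 rad -0.9614279693191491 tan 3.037730678692768 0.010927970051257114 10.5417
1.1 rad -2.088236293021474 tan 0.6627390772049381 0.011004425140888497 10.8083
1.2 rad -2.869225258985074 tan 1.7980661206847908 0.01095088708606258 11.075
```

View pics/w4.png

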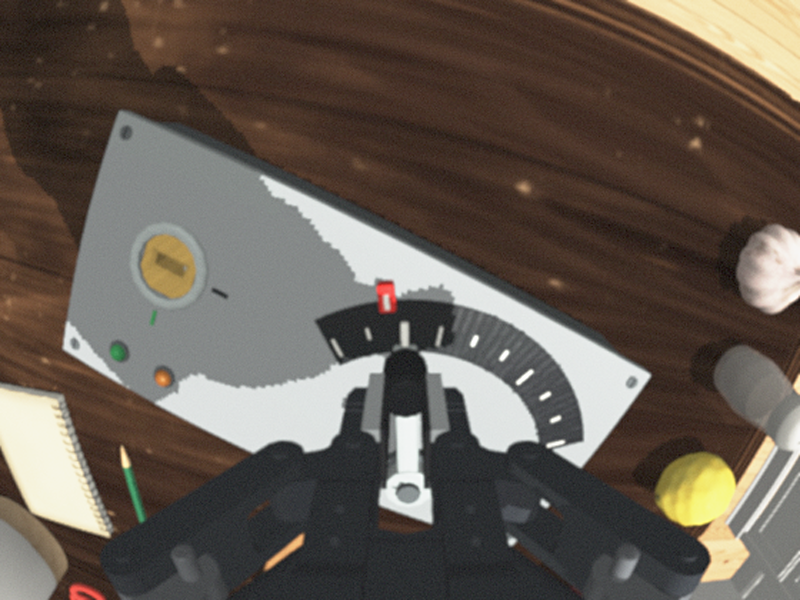

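The lever follows with low radial forces. The pointer is at (405,334), the tab's white mark at (387,297) and the hinge at (407,492), so a small rotation remains.

Run:
```python
from h import *
f,s=load("w4"); W=Ro.from_quat(s["orientation"]).as_matrix()
T=lambda px,z: W.T@(at_z(f,np.array(px)*S,z,s)-s["tcp_pos"])
m,c,st=mask(f,(0,120,90),(8,255,255),(365,270,410,325)); c=c/S
h=T((407,492),.075); 
for n,p,z in(("tab",c,.067),("tabmark",(387,299),.068),("ptr",(405,334),.063)):
    t=T(p,z); v=(t-h)[:2]; print(n,p,t,np.linalg.norm(v),np.arctan2(v[1],v[0]))
print("rel. to tool x line, hinge at -.0715: tab",[np.arctan2(T(c,.067)[1],T(c,.067)[0]+k) for k in(.0715,.073)],h)
```

```text
tab [386.0852 295.8723] [ 0.025  -0.0079  0.0142] 0.09814973599322646 -0.08827779066840105
tabmark (387, 299) [ 0.024  -0.0075  0.0132] 0.09711685839802946 -0.08513170914273367
ptr (405, 334) [ 0.0065 -0.0002  0.0182] 0.07923737740927986 -0.012211418079671462
rel. to tool x line, hinge at -.0715: tab [np.float64(-0.08146123310484751), np.float64(-0.08021980480700105)] [-0.0728  0.0008  0.0063]
```

Run:
```python
from h import *
s=readout.state(); H=np.array([.5742,.175]); v=s["tcp_pos"][:2]-H; R=.07146; a0=np.arctan2(v[1],v[0]); x=Ro.from_quat(s["orientation"]).apply([1,0,0]); th0=np.arctan2(x[1],x[0])
d=.077
r.move_l([*(H+R*np.array([np.cos(a0+d),np.sin(a0+d)])),.081],q(th0-np.pi+d),vel=.05); r.hold(.2)
effector.open_jaws(); p=readout.state()["tcp_pos"]
r.move_l([p[0],p[1],.2],vel=.2)
f,s=snap("wrist","w5"); print(s["time_s"],s["tcp_pos"])
c=cv2.imread("pics/w5.png"); h=proj(f,[*H,.07],s)/S; print(h)
x0,y0=(h-[130,200]).astype(int).clip(0); cv2.imwrite("pics/w5c.png",cv2.resize(c[y0:y0+250,x0:x0+266],(800,600)[0:2],interpolation=cv2.INTER_CUBIC)); print(x0,y0)
```

```text
13.0417 [0.5061 0.1519 0.1991]
[405.9178 374.1298]
275 174
```

View pics/w5c.png

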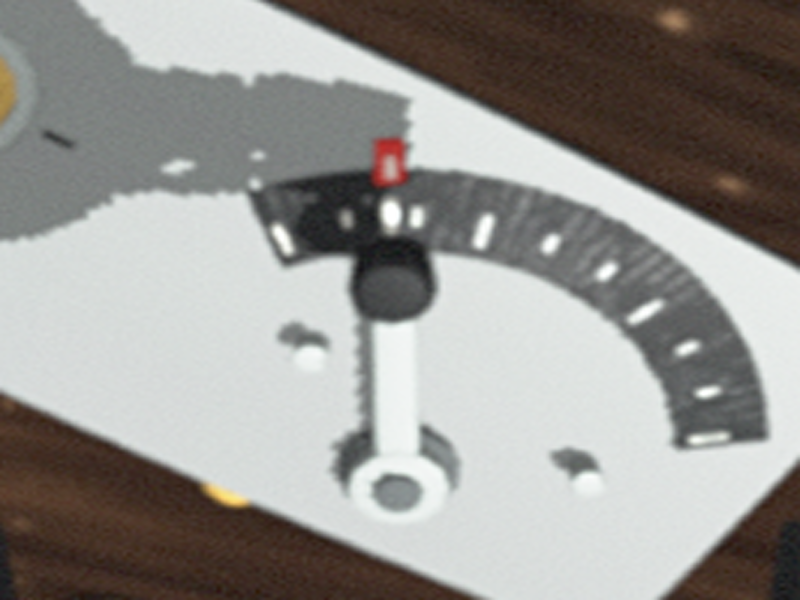

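Hinge (397,490), pointer (391,215) and tab mark (389,165) are collinear, so the lever is on the set tab. On to the key.

Run:
```python
from h import *
th=.25-np.pi/2
r.move_to([.456,-.303,.2],q(th)); r.hold(.2)
f,s=snap("wrist","w6"); print(s["time_s"],s["tcp_pos"],s["joints"])
h=cv2.cvtColor(f["color"],cv2.COLOR_RGB2HSV)
def fit(f,s,hues,x,y):
    h=cv2.cvtColor(f["color"],cv2.COLOR_RGB2HSV); m=sum(cv2.inRange(h,(a,110,40),(b,255,255)) for a,b in hues)
    c=proj(f,[x,y,.066],s).astype(int); k=np.zeros_like(m); k[c[1]-28:c[1]+28,c[0]-28:c[0]+28]=m[c[1]-28:c[1]+28,c[0]-28:c[0]+28]
    n,l,st,_=cv2.connectedComponentsWithStats(k); i=1+np.argmax(st[1:,4]); m=cv2.morphologyEx((l==i).astype(np.uint8),cv2.MORPH_CLOSE,np.ones((5,5)))
    print(st[i]/S,m.sum()); return fitbox(f,s,m,(x,y,.25),(.005,.015),.048,.084)
red=((0,8),(172,180)); blue=((100,130),)
for w in("w6","w2"):
    f,s=load(w); print(w,"red",fit(f,s,red,.456,-.303),"blue",fit(f,s,blue,.44,-.249))
f,s=load("w6"); print([proj(f,[x,y,z],s)/S for x,y,z in((.456,-.303,.084),(.456,-.303,.048))])
```

```text
14.9667 [ 0.4564 -0.3024  0.2   ] [ 0.5269  0.6757  0.0001  1.6007 -0.0003  0.8652  0.7785]
[395.7143 250.      15.7143  54.2857 510.    ] 357
[394.2857 168.5714  14.2857  47.1429 434.2857] 304
w6 red (array([ 0.4554, -0.3024,  0.2989]), np.float64(0.22304469273743022)) blue (array([ 0.4394, -0.2476,  0.2773]), np.float64(0.29659065587164823))
[331.4286 260.      45.7143  25.7143 652.8571] 483
[418.5714 255.7143  44.2857  24.2857 597.1429] 444
w2 red (array([ 0.4554, -0.3024,  0.4352]), np.float64(0.2763587342131404)) blue (array([ 0.4402, -0.2496,  0.2896]), np.float64(0.32850160925020866))
[array([404.1134, 282.5498]), array([404.1994, 267.8049])]
```

View pics/w6.png

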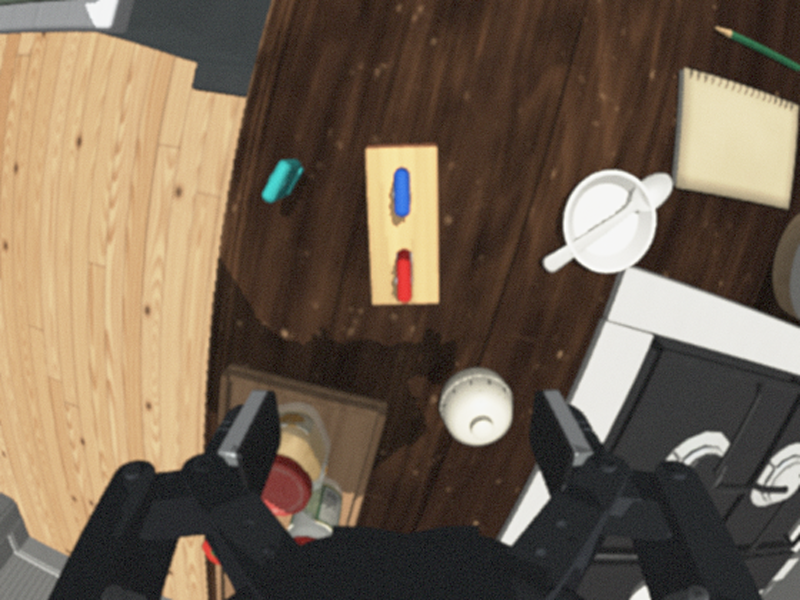

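Run:
```python
from h import *
th=.275-np.pi/2; p=[.4554,-.3024]
r.move_l([*p,.12],q(th),vel=.2); print(r.move_l([*p,.054],vel=.1,max_force=12))
effector.grab(); s=readout.state(); print(s["grip_width"],s["grasp_force"],s["ft_force"],s["tcp_pos"],s["time_s"])
F0=s["ft_force"]
r.move_l([*p,.15],vel=.1); s=readout.state(); print(s["grip_width"],s["grasp_force"],s["ft_force"]-F0,s["tcp_pos"],s["time_s"])
f,s=snap("wrist","w7"); c=cv2.imread("pics/w7.png")
cv2.imwrite("pics/w7c.png",cv2.resize(c[150:450,250:560],(800,600),interpolation=cv2.INTER_CUBIC))
```

```text
False
0.007936737609029527 59.10544216632843 [-0.4396  1.1986  5.3526] [ 0.4555 -0.3024  0.0542] 17.0583
0.007642865932551712 58.608296513557434 [ 1.3542 -0.4394 -5.5839] [ 0.4552 -0.3023  0.1495] 18.1667
```

View pics/w7c.png

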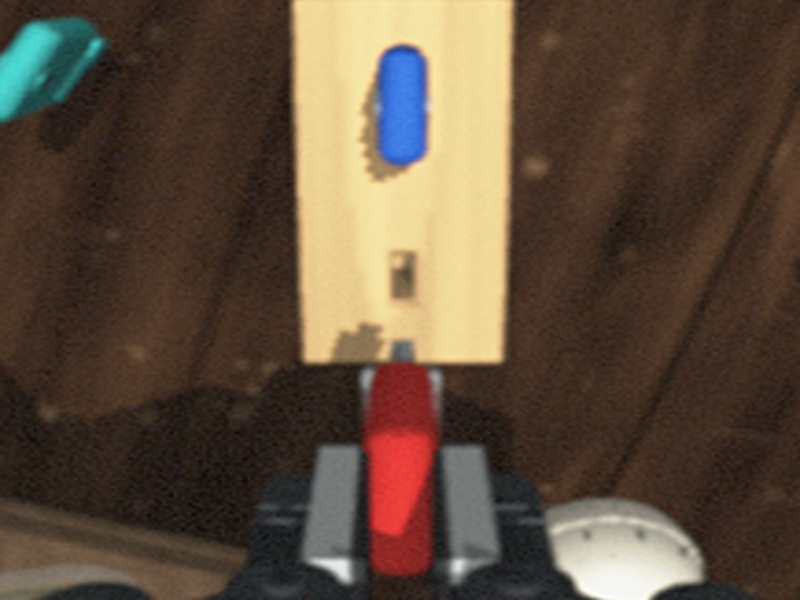

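Red key is held and aligned with the tool, with its blade visible at (403,345) in the crop. The emptied slot is at crop (403,275), and blue is undisturbed. I'll now hover over the lock at the same relative height, so the lock should appear at the slot's pixel, which cancels the camera bias.

Run:
```python
from h import *
f,s=load("w7"); px=np.array([250+403*.3875,150+275*.5])
X=at_z(f,px*S,.044,s); W=Ro.from_quat(s["orientation"]).as_matrix()
print("slot",X,"tool",W.T@(X-s["tcp_pos"]))
th=-.228-np.pi/2
r.move_l([.4552,-.3023,.19],vel=.2); r.move_to([.4953,.0438,.1655],q(th)); r.hold(.3)
f,s=snap("wrist","w8"); print(s["time_s"],s["tcp_pos"],s["joints"])
W=Ro.from_quat(s["orientation"]).as_matrix()
m,c,_=mask(f,(15,80,60),(35,255,255),(350,230,460,340)); hull=cv2.convexHull(np.vstack(cv2.findContours(m,0,1)[0])); (cx,cy),ra=cv2.minEnclosingCircle(hull); e=cv2.fitEllipse(hull)
for g in(c,(cx,cy),e[0]): X=at_z(f,g,.06,s); print(np.array(g)/S,X,"tool",W.T@(X-s["tcp_pos"]))
c=cv2.imread("pics/w8.png"); cv2.imwrite("pics/w8c.png",cv2.resize(c[150:450,200:600],(800,600),interpolation=cv2.INTER_CUBIC))
```

```text
slot [ 0.456  -0.3025  0.044 ] tool [-0.0005  0.0008  0.1055]
20.1833 [0.4954 0.0433 0.1655] [-0.2626  0.6675  0.1982  1.8265 -0.1983  0.6668 -0.1782]
[404.2246 286.2269] [0.4952 0.0437 0.06  ] tool [ 0.0003 -0.0003  0.1055]
[404.2857 286.1538] [0.4952 0.0437 0.06  ] tool [ 0.0004 -0.0002  0.1055]
[404.1568 286.0337] [0.4952 0.0438 0.06  ] tool [ 0.0004 -0.0003  0.1055]
```

View pics/w8c.png

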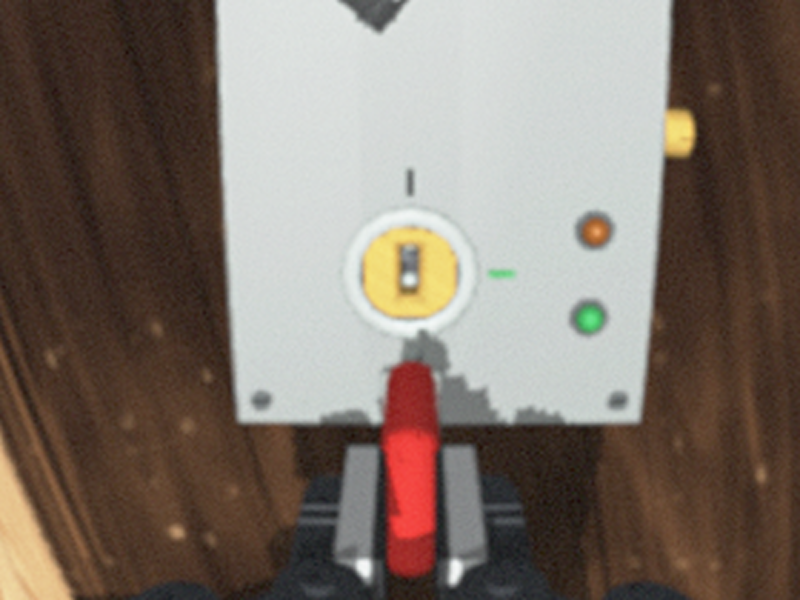

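The lock is centred at (409,272) in the crop and the keyway is aligned with the held key. Now inserting with wiggle.

Run:
```python
from h import *
th=-.228-np.pi/2; c=np.array([.4949,.0443]); a=np.array([.226,.974])
r.move_l([*c,.108],q(th),vel=.15); r.hold(.2); F0=readout.state()["ft_force"]
hit=r.move_l([*c,.093],vel=.03,max_force=8); s=readout.state(); print(hit,s["tcp_pos"],s["ft_force"]-F0,s["time_s"])
if not hit:
  k=1
  for z in np.arange(.092,.0689,-.001):
    r.move_l([*(c+k*.001*a),z],vel=.03); k=-k; s=readout.state(); F=s["ft_force"]-F0
    print(round(z,4),s["tcp_pos"],F,round(s["grip_width"],4),s["time_s"])
    if F[2]>28: break
```

```text
False [0.4949 0.0443 0.093 ] [0.1037 0.2684 0.4374] 21.6167
0.092 [0.4951 0.0454 0.092 ] [ 0.2324 -0.156   0.1163] 0.0079 21.8667
0.091 [0.4947 0.0432 0.091 ] [ 0.7072  0.4643 -0.3385] 0.0076 22.1167
0.09 [0.4952 0.0451 0.09  ] [-0.2593 -1.4793  3.4002] 0.0078 22.3667
0.089 [0.4946 0.0434 0.0889] [ 0.5914  0.7649 -0.5266] 0.0078 22.6167
0.088 [0.495  0.0449 0.0879] [-1.1893 -3.0296  0.195 ] 0.0079 22.8667
0.087 [0.4948 0.0435 0.0871] [ 0.2021 -1.3805  2.9232] 0.0078 23.1167
0.086 [0.495  0.0449 0.0859] [-0.2997 -3.9746 -0.0683] 0.0077 23.3667
0.085 [0.4948 0.0436 0.085 ] [ 0.6273 -0.0267  2.0942] 0.008 23.6167
0.084 [0.4951 0.045  0.084 ] [-0.7853 -3.6342  3.9505] 0.0079 23.8667
0.083 [0.4949 0.0436 0.0832] [0.3498 0.1256 7.0456] 0.0078 24.1167
0.082 [0.4951 0.0453 0.082 ] [ 0.9583 -0.7763  0.1497] 0.0079 24.3667
0.081 [0.4948 0.0439 0.081 ] [1.4322 3.169  0.8647] 0.0078 24.6167
0.08 [0.4951 0.0453 0.0798] [ 1.3586  0.4918 -1.1828] 0.0081 24.8667
0.079 [0.4947 0.0437 0.0789] [ 1.8292  4.2118 -1.0847] 0.0077 25.1167
0.078 [0.4951 0.0452 0.0779] [ 0.5793  1.0533 -0.2168] 0.0077 25.3667
0.077 [0.4947 0.0437 0.0769] [ 2.604   5.0245 -2.8144] 0.0079 25.6167
0.076 [0.4951 0.0451 0.0759] [ 1.5825  0.6441 -0.8068] 0.0077 25.8667
0.075 [0.4947 0.0436 0.0749] [ 3.2893  4.4263 -3.4987] 0.0081 26.1167
0.074 [0.495  0.0451 0.0739] [1.4192 0.9385 0.0089] 0.0079 26.3667
0.073 [0.4947 0.0437 0.0729] [ 2.1959  4.8216 -1.9434] 0.0079 26.6167
0.072 [0.4951 0.045  0.0719] [ 1.8212  0.8171 -0.8829] 0.0077 26.8667
0.071 [0.4948 0.0437 0.0709] [ 1.9293  4.5807 -0.4531] 0.0078 27.1167
0.07 [0.4952 0.0451 0.07  ] [0.3429 0.6391 5.7466] 0.0079 27.3667
0.069 [0.4954 0.0441 0.0698] [ 0.1099  7.4248 21.7208] 0.0075 27.6167
```

Run:
```python
from h import *
th=-.228-np.pi/2; c=np.array([.4949,.0443]); z=.0694
r.move_l([*c,z],q(th),vel=.03); r.hold(.1); s=readout.state(); T0=s["torque"]; print(s["ft_force"],s["torque"],s["tcp_pos"],s["time_s"])
for d in np.r_[np.arange(.1,1.51,.1),np.arange(1.54,1.9,.04)]:
    r.move_l([*c,z],q(th-d),vel=.03); s=readout.state(); x=Ro.from_quat(s["orientation"]).apply([1,0,0]); real=(th+np.pi-np.arctan2(x[1],x[0])+np.pi)%(2*np.pi)-np.pi
    print(round(d,2),round(real,3),s["ft_force"],"Tz",round(s["torque"][2]-T0[2],3),s["tcp_pos"],round(s["joints"][6],2),s["time_s"])
    if abs(s["torque"][2]-T0[2])>.45 or np.linalg.norm(s["ft_force"])>45: break
```

```text
[ 0.6674  4.3577 15.1285] [ 0.8233 -0.06   -0.0089] [0.4954 0.0445 0.0699] 27.9667
0.1 0.101 [ 0.5911  3.2933 15.1441] Tz -0.011 [0.4954 0.0446 0.0699] -0.2 28.2167
0.2 0.201 [ 0.6316  3.3762 15.5469] Tz -0.022 [0.4954 0.0446 0.0699] -0.26 28.4667
0.3 0.301 [ 1.3854  4.1336 15.4704] Tz 0.119 [0.4955 0.0445 0.0699] -0.32 28.7167
0.4 0.401 [ 1.0579  3.8128 14.6489] Tz 0.086 [0.4955 0.0445 0.0699] -0.38 28.9667
0.5 0.501 [ 1.007   2.9402 14.0512] Tz 0.071 [0.4955 0.0445 0.0699] -0.44 29.2167
0.6 0.601 [ 0.9196  2.0995 15.0376] Tz 0.099 [0.4956 0.0445 0.0699] -0.5 29.4667
0.7 0.701 [ 1.4207  2.6953 15.7771] Tz 0.082 [0.4956 0.0444 0.0699] -0.56 29.7167
0.8 0.801 [ 0.6115  2.5699 15.1503] Tz 0.065 [0.4956 0.0444 0.0699] -0.62 29.9667
0.9 0.901 [ 0.8682  2.6376 14.4733] Tz 0.079 [0.4956 0.0443 0.0699] -0.69 30.2167
1.0 1.001 [ 2.5077  2.2096 14.7455] Tz 0.054 [0.4956 0.0442 0.0699] -0.75 30.4667
1.1 1.101 [ 2.2396  0.9831 14.5083] Tz 0.035 [0.4957 0.0441 0.0699] -0.81 30.7167
1.2 1.201 [ 3.3159  0.1885 13.5728] Tz 0.087 [0.4957 0.044  0.07  ] -0.88 30.9667
1.3 1.301 [ 2.4386  1.6664 15.061
[... 170 characters left out ...]
0.103 [0.4957 0.0439 0.07  ] -1.08 31.7167
1.54 1.541 [ 2.6399  0.7179 14.711 ] Tz 0.096 [0.4957 0.0439 0.07  ] -1.11 31.9667
1.58 1.581 [ 2.6797 -0.5979 15.4096] Tz 0.108 [0.4957 0.0439 0.07  ] -1.14 32.2167
1.62 1.621 [ 1.8629 -0.0288 14.5351] Tz 0.116 [0.4957 0.0439 0.07  ] -1.16 32.4667
1.66 1.661 [ 2.1792  0.5409 13.9587] Tz 0.117 [0.4957 0.0439 0.07  ] -1.19 32.7167
1.7 1.7 [ 2.3018  0.5111 14.773 ] Tz 0.121 [0.4957 0.044  0.07  ] -1.22 32.9667
1.74 1.74 [ 2.6212  0.8679 13.749 ] Tz 0.166 [0.4957 0.044  0.07  ] -1.25 33.2167
1.78 1.78 [ 3.3564  1.3279 13.6746] Tz 0.382 [0.4957 0.0441 0.07  ] -1.28 33.4667
1.82 1.82 [ 3.5619  0.2937 14.8138] Tz 0.641 [0.4957 0.0441 0.07  ] -1.31 33.7167
```

The stop was reached at about 1.74 rad and the torque is building to 0.64 N m with the key home. A numeric check before handing in:

Run:
```python
from h import *
r.hold(.5); s=readout.state(); print(s["torque"],s["ft_force"],s["grip_width"],s["grasp_force"],s["tcp_pos"],s["time_s"])
a,_=load("t1"); b,_=snap("top","t2")
# bystander region & blue key: pixel change top view
for n,(x0,y0,x1,y1) in dict(bystanders=(190,235,240,360),blue=(553,318,580,336)).items():
    A,B=[i["color"][int(y0*S):int(y1*S),int(x0*S):int(x1*S)].astype(float) for i in(a,b)]; print(n,abs(A-B).mean(),(abs(A-B).max(2)>60).mean())
A,_=load("scene0") if 0 else (None,None)
f=viewer.grab_frame("scene"); s0=cv2.imread("pics/scene0.png")[:,:,::-1]
for n,X in dict(lampA=(431,315),lampB=(442,323)).items():
    u,v=int(X[0]*S),int(X[1]*S); print(n,s0[v-2:v+3,u-2:u+3].mean((0,1)),f["color"][v-2:v+3,u-2:u+3].mean((0,1)))
```

```text
[ 0.1895 -0.6588  0.5752] [ 2.3833  1.0877 13.7156] 0.008219238903376462 61.20085879258113 [0.4957 0.044  0.07  ] 34.2167
bystanders 68.45911330049262 0.7701149425287356
blue 5.711201079622132 0.0
lampA [141.56 128.68 111.88] [144.96 132.12 114.76]
lampB [120.24 154.44 133.4 ] [123.32 158.32 137.04]
```

Run:
```python
from h import *
f,_=snap("scene","s2"); A=cv2.imread("pics/scene0.png")[:,:,::-1]; B=f["color"]; 
for n,(x0,y0,x1,y1) in dict(garlic=(240,272,275,305),salt=(268,236,294,286),lemon=(297,235,330,268),lever=(335,258,400,318)).items():
    a,b=[i[int(y0*S):int(y1*S),int(x0*S):int(x1*S)].astype(float) for i in(A,B)]; print(n,abs(a-b).mean(),a.mean((0,1)),b.mean((0,1)))
t,_=load("t2"); t1,_=load("t1"); d=abs(t["color"].astype(float)-t1["color"]).max(2)>60
ys,xs=np.nonzero(d); print(np.percentile(xs/S,[1,50,99]),np.percentile(ys/S,[1,50,99]))
for g in(t1,t): print([g["color"][int(v*S),int(u*S)] for u,v in((214,255),(208,297),(222,341),(190,300),(240,300))])
print(readout.state()["torque"][2],readout.state()["time_s"])
```

```text
garlic 2.9154589371980677 [110.1649  93.4475  83.837 ] [112.9058  95.9112  86.0996]
salt 4.225925925925926 [119.3365 105.6476  88.9476] [122.6286 108.6714  91.6397]
lemon 2.7781978575929425 [145.6181 125.5463  25.6257] [148.8242 128.4575  26.569 ]
lever 17.76846100759144 [121.7179 120.6661 117.8799] [120.0663 119.2241 117.0264]
[  4.2857 295.7143 505.7143] [212.8571 420.     598.5714]
[array([230, 217, 110], dtype=uint8), array([169, 164, 154], dtype=uint8), array([164, 147, 138], dtype=uint8), array([65, 54, 40], dtype=uint8), array([64, 50, 40], dtype=uint8)]
[array([113, 124, 107], dtype=uint8), array([145, 158, 136], dtype=uint8), array([133, 144, 126], dtype=uint8), array([146, 158, 136], dtype=uint8), array([150, 164, 141], dtype=uint8)]
0.6272345663042137 34.3667
```

The scene view shows the garlic, salt and lemon unchanged. The top-view difference was only the arm blocking them. The key is held at its stop.

```bash
python3 -c "
from plant import job
print(job.close_job())"
```

```text
the job is handed in; nothing more can be done
None
```

Job handed in at about 34 s: the damper pointer is on the red tab, and the red key is fully home, turned to its stop and still gripped; the blue key and the lemon, garlic and salt were left undisturbed.

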